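Hook a dropped bead rack out from behind the stand

ROBOT

A 6-joint arm with a two-finger parallel gripper is mounted at the origin on the work surface. World frame = base frame: x ahead of the robot, y to its left, z up, the work surface at z = 0. Lengths are in m, angles in rad, forces in N, time in s.
With the tool pointing down it reaches from about 0.3 to 0.875 m from the base axis. Payload 6.4 kg.
Tool frame: the origin (TCP) lies midway between the tips of the shut fingers; the grasp point (between the pads) lies 19 mm behind it; z points along the fingers, y is the line along which they close (so a half turn about z gives the same grasp; the last joint's range is limited). The gripper opens to 85 mm and grips with 20 to 120 N. Pads are 22 mm wide; open, the fingers measure 114 mm over their backs; the gripper's body (76 mm by 85 mm) begins 54 mm behind the grasp point. The pads swing forward as they close: fully open they stand 13 mm farther back than shut.
Start: joints at [-1.419, 0.181, 1.607, -0, 1.354, -0.206], TCP at [0.201, -0.539, 0.231] pointing down, gripper open.
Joint ranges: [-2.99, 2.99], [-0.89, 2.07], [0.3, 2.58], [-1.14, 4.28], [0, 2.63], [-3.12, 3.12]. Speed limits (rad/s): [2.57, 2.57, 3.01, 3.14, 3.14, 3.14].

INTERFACE

Orientations are given as a unit quaternion [w, x, y, z].
In Python, from bench import status, camera, ctrl gives the robot as it stands. The module is installed in compiled form; this text tells all that it offers.
- The arm moves only by the shell command python3 -m handwheel 'ROWS'. ROWS is JSON, a list that holds one entry, the list of rows, each a list of 7 numbers: the opening, from -1 (shut) to 1 (fully open), then the shift along the tool's x, y, z in cm, then the turn, a rotation vector about the tool's x, y, z in degrees. A call has 1 to 10 rows; each row is the pose to reach, as a shift and turn from the pose commanded when the call began, along the tool's axes at that moment; what a row does not reach only later rows make up. A row lasts 1/8 s, in which the tool goes at most 62.5 mm and 10.7 degrees, less where a joint would pass 70% of its speed; a pose out of reach is approached as far as the arm can. A call with a gripper value outside its range is refused whole. The fingers move at their own pace and stop on an object; the grip force is fixed at half the most. Time passes only in rows, so rows that repeat a pose let the fingers close. It gives the time, the measured TCP pose, the force, the opening and the grip force at its end, in the units of the state.
- status.get_obs(): the state, without advancing time (a new reading comes with each control period).
- camera(name): name is "scene" or "top" or "wrist"; returns a dict with "frame" (420x560x3 uint8, blue, green, red), "depth" (420x560 float32, m along the optical axis (not along the pixel's ray), 0 where there is no reading), "fx", "fy", "cx", "cy" (pixels), "extrinsics" (4x4, takes a point from camera to world coordinates); the wrist camera has in their place "hand_eye" (4x4, takes a point from camera to tool coordinates, whose origin is the TCP and whose axes are the flange's). Camera axes: x right, y down, z forward; pixel columns grow to the right and rows downward; lengths in m; the calibration is good to about 2 mm. A picture is of the moment at which its call begins: read the wrist's pose just before it.
- ctrl.hand_in(): hands the job in; it is judged then, once.
The state is a dict: "time_s": time; "q": joint angles; "dq": joint speeds; "joint_efforts": joint torques, N m; "eef_pos": TCP position; "eef_rot": TCP orientation; "wrist_force": force on the tool from outside, world axes, zero at the start; "torque": the same for the moment, N m; "opening": opening from 0.0 (shut) to 1.0 (fully open); "grasp_force": force on a finger pad.
Only numpy, scipy, OpenCV 4.12 (cv2) and the standard library are available. Lean on these libraries where they do the work, as an engineer would, in place of code of your own. Each camera call takes 0.05 s, during which the arm holds its last target. There are 200 camera calls.

TASK

A green bead rack has dropped into the narrow gap between the acacia stand and its bamboo back, where a hand does not fit. Pick up the bent wire hook, catch the rack with it and draw it all the way out of the gap's open end onto the clear shelf just in front of that end, without touching the rack by hand while any of it is in the gap. Then lay the hook back on the round sisal mat, and leave the racks in the stand and the other goods where they are.

Things in the scene. Friction and masses are not known exactly. Their poses are not given: they have to be found in the camera images.
- stand: Fixed acacia stand with a bamboo back and a narrow gap between them. Origin: on the shelf, at the middle of the gap's open end (the mouth). Axes: x across the gap towards the bamboo back, y into the gap, z up. The gap is 60 mm wide (x -30 to +30 mm), open above, 240 mm long (y 0 to 240 mm), its floor is the shelf. The shelf outside the mouth (y below 0) is clear.
- gap_end (a point): Point on the shelf at the closed end of the gap (stand's x = 0, y = 240 mm), where an upright wooden end piece 100 mm high shuts it. Axes as the stand's.
- rear_board (a point): Middle of the top edge of the stand's rear board, the gap's wall on the -x side: 15 mm thick, 100 mm high, 240 mm long. In front of it (stand's x -45 to -145 mm) lie three grooves along y with floors 15 mm above the shelf; two hold racks, whose tops are 85 mm above the shelf; the one next to the rear board is empty.
- bamboo_back (a point): Middle of the top edge of the bamboo back, the gap's wall on the +x side: 14 mm thick, 112 mm high, canes to 114 mm.
- rack: The dropped bead rack, loose, 120 to 210 g: green frame 160 mm long (y), 16 mm thick (x), 70 mm high (z), of bars 12 mm wide. Origin: centre of its underside. It stands on its long edge in the gap, axes within 2 degrees of the stand's, about 4 to 8 mm from the bamboo back, near (-y) end 30 to 65 mm inside the mouth. It stays upright unless tipped over 12 degrees or so.
- rack_center (a point): Centre of the dropped rack, 35 mm above its underside. Axes as the rack's. Through the frame's opening two thin wires run along y, 24 and 46 mm above its underside, with ten 13 mm beads each, fixed, all at the far (+y) end; the 36 mm of opening next to the near end bar hold nothing but the bare wires.
- rack_window (a point): Middle of that bare part of the dropped rack's opening, half-way up between the two wires (22 mm apart): 18 mm from the inner face of the near end bar (30 mm from its outer face) and 18 mm from the first beads. Axes as the rack's.
- rack_far (a point): Middle of the far (+y) end face of the dropped rack, half-way up.
- hook: Loose bent wire hook, 85 g, flat on the mat: wooden handle 100 mm long, 24 mm wide, 26 mm high, and a steel wire 5 mm thick running straight on from its front end, 13 mm above its underside, bent square to one side at the tip. Origin: centre of the handle's underside; x along the wire, z up. The bent tip's centre line is at x = 174.5 mm; it points to -y, ending 22 mm from the wire's centre line.
- hook_grip (a point): The place to grip the hook, near its balance: on the handle's centre line, 13 mm above its underside, 10 mm in front of the handle's middle. Axes as the hook's; the centre line of the bent tip is 164.5 mm ahead of this point (x).
- hook_tip (a point): The end of the hook's bent tip.
- mat: Fixed round woven sisal mat, 240 mm across and 4 mm thick, on which the hook lies. Origin: its centre, on the shelf surface.
- rack_a: Bystander: bead rack like the dropped one, standing loose in the stand's foremost groove.
- rack_b: Bystander: bead rack standing loose in the stand's middle groove.
- money_box: Bystander: round red clay money box, 112 mm across and 112 mm high, on the shelf behind the bamboo back. Origin: centre of its underside.
- cash_tin: Bystander: dented aluminium cash tin, 104 mm (x) by 154 mm (y), 62 mm high, with a wire handle to 77 mm. Origin: centre of its underside.
- bell: Bystander: chrome desk bell, 86 mm across and 62 mm high. Origin: centre of its underside.
- comb: Bystander: dark polished cow-horn comb lying flat, 150 mm (y) by 46 mm, 7 mm thick. Origin: centre of its underside.

How it is judged:
On the way, in this order (a step that is already met when the one before it is completed fails the run):
1. the hook is picked up off the mat (height (world z) of hook_grip above 0.025 m and contact force between the fingers and hook above 0.5 N), for 0.1 s.
2. the hook, reaching into the gap, has drawn the rack at least 20 mm along it towards the mouth (y of rack_center in the frame of stand below 0.09 m and y of rack_far in the frame of stand above 0.02 m and contact force between hook and rack above 0.03 N and contact force between the fingers and hook above 0.5 N), for 0.1 s.
3. the rack is wholly out of the gap (y of each of rack_center, rack_far in the frame of stand below 0 m), for 0.1 s.
At the end, for the whole second after the job is handed in: The dropped rack rests on the open shelf, standing or lying, wholly out of the gap (its far end past the mouth), its centre within 250 mm of the mouth and within 130 mm of the gap's line to either side; the hook lies flat at rest with its grip within 110 mm of the mat's centre (y of rack_center in the frame of stand between -0.25 and -0.02 m and y of rack_far in the frame of stand below 0 m and x of rack_center in the frame of stand between -0.13 and 0.13 m and height (world z) of rack_center below 0.045 m and linear speed of each of rack, hook below 0.02 m/s and horizontal distance between hook_grip and mat below 0.11 m and height (world z) of hook_grip below 0.025 m); the robot touches nothing.
It fails at once if the robot touches the dropped rack by hand while any of it is in the gap (y of rack_far in the frame of stand above 0 m and contact force between any of the fingers, the arm and rack above 0.5 N).
It fails at once if a rack in the stand is moved by more than 20 mm (distance of any of rack_a, rack_b from where it was at the start of the episode above 0.02 m).
It fails at once if the money box, cash tin, bell or comb is moved by more than 20 mm or tipped (distance of any of money_box, cash_tin, bell, comb from where it was at the start of the episode above 0.02 m or angle between any of money_box, bell's own z axis and vertical above 0.5 rad).
It also fails if it takes over 51 s, if anything falls off the work surface, if the arm or the gripper's body presses on something with over 40 N, if the wrist force passes 120 N, or if a joint passes its speed limit or range.

## Working session

There is one attempt and no reset: what is moved stays moved. The work goes in short steps, Python scripts to look and compute and a shell command to move; the robot and the scene stay as the last step left them, time stands still between calls to the robot, and variables do not carry over. Pictures are saved under pics/ and viewed, at most 13 in all, crops included, and the job is handed in when it is done.

```bash
mkdir -p pics
cat > h.py <<'E'
import numpy as np, cv2
from scipy.spatial.transform import Rotation as R
from bench import status, camera, ctrl
def tool():
    o=status.get_obs(); T=np.eye(4); q=o["eef_rot"]
    T[:3,:3]=R.from_quat([q[1],q[2],q[3],q[0]]).as_matrix(); T[:3,3]=o["eef_pos"]; return T
def shot(n,save):
    T=tool(); c=camera(n); E=c["extrinsics"] if n!="wrist" else T@c["hand_eye"]
    cv2.imwrite(f"pics/{save}.png",c["frame"]); np.savez(f"pics/{save}.npz",d=c["depth"],E=E,k=[c["fx"],c["fy"],c["cx"],c["cy"]],f=c["frame"])
def pt(save,u,v,z=None):
    s=np.load(f"pics/{save}.npz"); fx,fy,cx,cy=s["k"]; E=s["E"]
    r=np.array([(u-cx)/fx,(v-cy)/fy,1])
    if z is None: d=s["d"][int(v),int(u)]
    else: d=(z-E[2,3])/(E[:3,:3]@r)[2]
    return E[:3,:3]@(r*d)+E[:3,3]
E
python3 - <<'E'
from h import *
shot("top","top0"); shot("scene","scene0")
print(tool())
E
```

```text
[[ 9.36662448e-01  3.50233337e-01 -2.62271214e-04  2.01305089e-01]
 [ 3.50233293e-01 -9.36661131e-01  1.60210847e-03 -5.38073325e-01]
 [ 3.15452545e-04 -1.59249096e-03 -9.99998682e-01  2.30447552e-01]
 [ 0.00000000e+00  0.00000000e+00  0.00000000e+00  1.00000000e+00]]
```

View pics/top0.png

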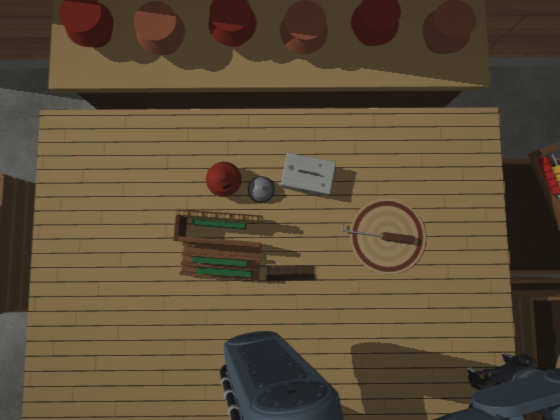

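View pics/scene0.png

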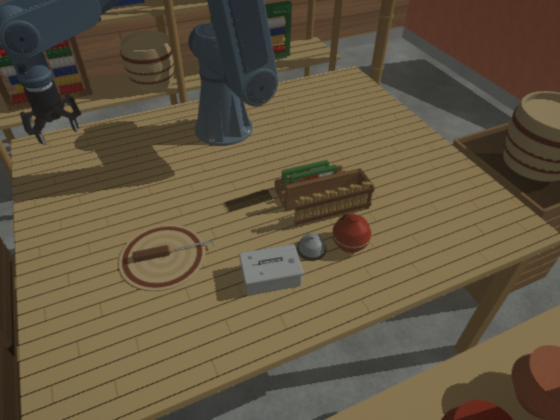

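Top view: the stand is at px (176-262, 210-280) with its mouth on the right at about (262,228). The rack is green at (192-246,225), and the hook lies on the mat from handle (400,238) to tip (346,230). I'll enlarge both areas.

Run:
```python
from h import *
f=cv2.imread("pics/top0.png")
a=cv2.resize(f[200:290,165:325],None,fx=5,fy=5,interpolation=cv2.INTER_CUBIC)
cv2.imwrite("pics/ca.png",a)
b=cv2.resize(f[190:280,335:435],None,fx=6,fy=6,interpolation=cv2.INTER_CUBIC)
cv2.imwrite("pics/cb.png",b)
s=np.load("pics/top0.npz");print(s["k"],s["E"])
for p in [(224,180),(262,190),(308,175),(290,273),(387,237)]: print(p,pt("top0",*p))
```

```text
[410.38499957 410.38499957 276.25391801 206.49120542] [[-0.00682599 -0.99382091  0.11078544  0.47937987]
 [-0.99996346  0.00621376 -0.00587061 -0.01339264]
 [ 0.00514594 -0.11082147 -0.99382701  1.2969212 ]
 [ 0.          0.          0.          1.        ]]
(224, 180) [0.69246638 0.1333283  0.10023717]
(262, 190) [0.67078595 0.02288483 0.04223338]
(308, 175) [ 0.71309602 -0.11827404  0.06276887]
(290, 273) [ 0.41498982 -0.06229496  0.00721889]
(387, 237) [ 0.5238833  -0.36278264  0.02674269]
```

View pics/ca.png

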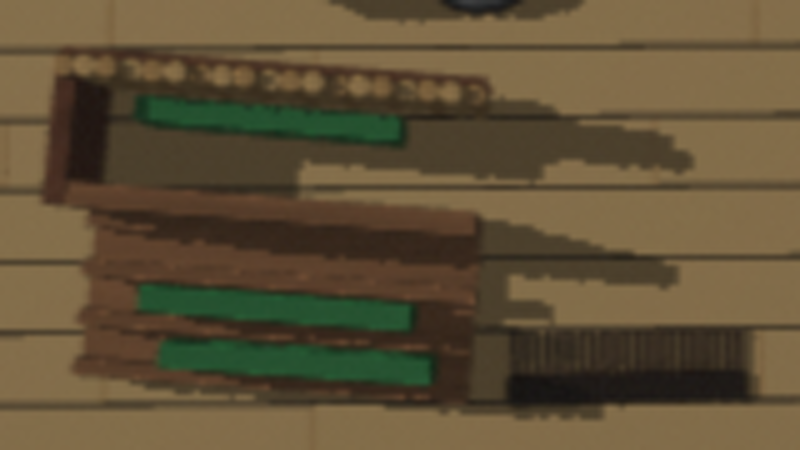

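View pics/cb.png

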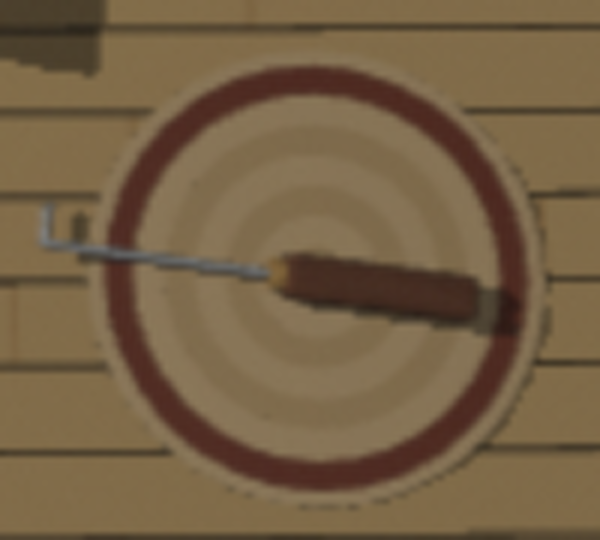

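Crop A (5x): the rear board top has right corners (478,213) and (478,237). Its left edge is hidden near the end piece (70,185). The bamboo top right end is (488,90) and the dropped rack's top runs from (138,108) to (403,130). Crop B (6x): the handle runs from (270,272) to about (500,308) and the tip bend is at (45,243), pointing up to (45,205). The mat centre is about (318,280).

Run:
```python
from h import *
A=lambda u,v,z: pt("top0",165+(u+.5)/5-.5,200+(v+.5)/5-.5,z)
B=lambda u,v,z: pt("top0",335+(u+.5)/6-.5,190+(v+.5)/6-.5,z)
for n,p in dict(rb_r1=A(478,213,.1),rb_r2=A(478,237,.1),rb_l=A(72,183,.1),rb_l2=A(72,204,.1),bam_r=A(490,90,.112),bam_l=A(60,62,.112),rk_f=A(138,108,.07),rk_n=A(403,130,.07)).items(): print(n,p.round(4))
rf,rn=A(138,108,.07),A(403,130,.07); print(np.linalg.norm(rf-rn))
h0,h1=B(270,270,.017),B(45,243,.017); tip=B(45,205,.017); back=B(500,300,.03)
print("hookfront",h0,"bend",h1,"tip",tip,"back",back,"mat",B(318,280,.004))
d=h1-h0; a=np.arctan2(d[1],d[0]); print("dir deg",np.degrees(a), np.linalg.norm(d), "grip",h1-164.5e-3*d/np.linalg.norm(d))
```

```text
rb_r1 [0.5087 0.0269 0.1   ]
rb_r2 [0.4948 0.0269 0.1   ]
rb_l [0.5277 0.2629 0.1   ]
rb_l2 [0.5155 0.2627 0.1   ]
bam_r [0.5793 0.0194 0.112 ]
bam_l [0.5972 0.2684 0.112 ]
rk_f [0.5734 0.2312 0.07  ]
rk_n [0.5592 0.0727 0.07  ]
0.15922825894072865
hookfront [ 0.53189735 -0.34257864  0.017     ] bend [ 0.54669211 -0.22588598  0.017     ] tip [ 0.56648404 -0.22637328  0.017     ] back [ 0.51518652 -0.45707612  0.03      ] mat [ 0.52702429 -0.37096465  0.004     ]
dir deg 82.77436140263171 0.11762678729633275 grip [ 0.52600177 -0.38907961  0.017     ]
```

```bash
python3 -m handwheel '[[[1,12,-0.9,0.3,0,0,-10],[1,18,-1.3,0.5,0,0,-20],[1,24,-1.7,0.7,0,0,-30],[1,30,-2.1,0.8,0,0,-40],[1,34,-2.5,1,0,0,-50],[1,35.7,-2.6,1,0,0,-60],[1,35.7,-2.6,1,0,0,-62.3],[1,35.7,-2.6,1,0,0,-62.3],[1,35.7,-2.6,1,0,0,-62.3]]]'
python3 - <<'E'
from h import *
shot("wrist","w1"); print(tool().round(4)); print(camera("wrist")["hand_eye"])
E
```

```text
time_s: 1.23
eef_pos: [0.5261, -0.3894, 0.221]
eef_rot: [-0.0, 0.751, 0.661, -0.0]
wrist_force: [-0.5, 0.8, 0.3]
opening: 1.001
grasp_force: 0.0
[[ 1.271e-01  9.919e-01 -3.000e-04  5.261e-01]
 [ 9.919e-01 -1.271e-01  2.000e-04 -3.896e-01]
 [ 2.000e-04 -3.000e-04 -1.000e+00  2.212e-01]
 [ 0.000e+00  0.000e+00  0.000e+00  1.000e+00]]
[[-1.77412484e-04 -9.54949632e-01 -2.96767872e-01  7.65731797e-02]
 [ 9.99999816e-01 -3.41591501e-04  5.01369053e-04 -6.32503118e-04]
 [-5.80155575e-04 -2.96767728e-01  9.54949516e-01 -1.43267888e-01]
 [ 0.00000000e+00  0.00000000e+00  0.00000000e+00  1.00000000e+00]]
```

View pics/w1.png

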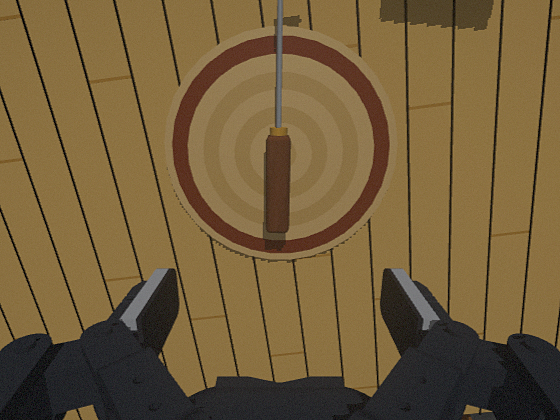

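The handle runs from brass front (279,128) to back end (277,232), and the wire goes straight up to (280,0). The mat spans (165-395, 28-262).

Run:
```python
from h import *
T=tool(); 
f=pt("w1",279,127,.017);b=pt("w1",277,232,.030);t=pt("w1",280,2,.017);bt=pt("w1",278,135,.03)
for p in (f,b,t,bt): print(p.round(4), (np.linalg.inv(T)@np.r_[p,1])[:3].round(4))
```

```text
[ 0.5318 -0.3398  0.017 ] [ 0.0502 -0.0007  0.2043]
[ 0.5164 -0.4434  0.03  ] [-0.0545 -0.0027  0.1913]
[ 0.5464 -0.2328  0.017 ] [1.582e-01 2.000e-04 2.043e-01]
[ 0.53   -0.3461  0.03  ] [ 0.0438 -0.0016  0.1913]
```

```bash
python3 -m handwheel '[[[1,0.5,-0.1,5,0,0,0.8],[1,0.5,-0.1,10,0,0,0.8],[1,0.5,-0.1,15,0,0,0.8],[1,0.5,-0.1,19,0,0,0.8],[1,0.5,-0.1,21.3,0,0,0.8],[1,0.5,-0.1,21.3,0,0,0.8],[-1,0.5,-0.1,21.3,0,0,0.8],[-1,0.5,-0.1,21.3,0,0,0.8],[-1,0.5,-0.1,21.3,0,0,0.8],[-1,0.5,-0.1,21.3,0,0,0.8]]]'
```

```text
time_s: 2.58
eef_pos: [0.527, -0.3848, 0.0096]
eef_rot: [0.001, 0.755, 0.656, 0.0]
wrist_force: [1.1, -0.9, 6.0]
opening: 0.268
grasp_force: 60.4
```

```bash
python3 -m handwheel '[[[-1,0,0,-1,0,0,0],[-1,0,0,-4,0,0,0],[-1,0,0,-8,0,0,0],[-1,0,0,-12,0,0,0],[-1,0,0,-15,0,0,0],[-1,0,0,-15,0,0,0]]]'
python3 - <<'E'
from h import *
shot("wrist","w2"); print(tool().round(4))
E
```

```text
time_s: 3.32
eef_pos: [0.5277, -0.3855, 0.1621]
eef_rot: [0.003, 0.755, 0.656, 0.0]
wrist_force: [-0.2, -0.7, -1.0]
opening: 0.268
grasp_force: 59.3
[[ 0.1391  0.9903  0.0017  0.5267]
 [ 0.9903 -0.1391 -0.0018 -0.3845]
 [-0.0015  0.0019 -1.      0.1596]
 [ 0.      0.      0.      1.    ]]
```

View pics/w2.png

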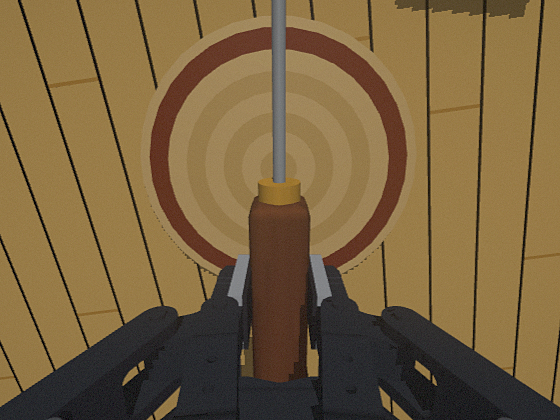

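The hook is held square. The ferrule front is at (279,180) and the wire runs straight up to (279,0), with the tip out of view. I'll measure the wire by depth and the tip in the top view.

Run:
```python
from h import *
T=tool(); Ti=np.linalg.inv(T)
for u,v in [(279,5),(279,50),(279,100),(279,160),(279,178),(279,190),(280,220)]: print(v,(Ti@np.r_[pt("w2",u,v),1])[:3].round(4))
shot("top","top1")
f=cv2.imread("pics/top1.png")
cv2.imwrite("pics/cc.png",cv2.resize(f[190:270,320:420],None,fx=6,fy=6,interpolation=cv2.INTER_CUBIC))
```

```text
5 [ 0.1059  0.0005 -0.0129]
50 [ 0.0921  0.0005 -0.0118]
100 [ 0.0752  0.0005 -0.0133]
160 [ 0.0532  0.0005 -0.0133]
178 [ 0.0462  0.0005 -0.0135]
190 [ 0.0429  0.0004 -0.0189]
220 [ 0.0325  0.0008 -0.0235]
```

View pics/cc.png

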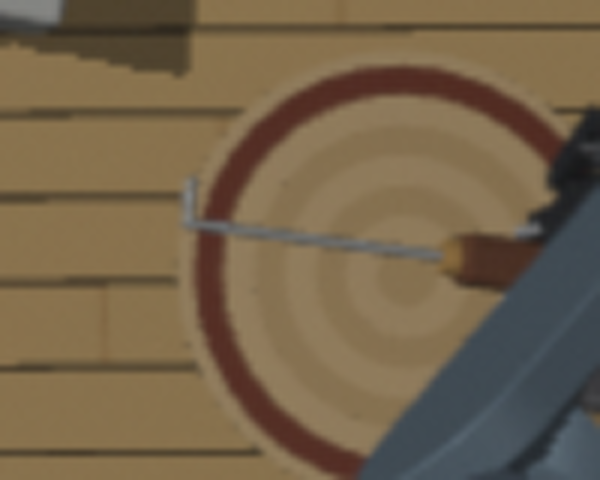

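Run:
```python
from h import *
T=tool(); Ti=np.linalg.inv(T); print(T.round(4))
for u,v in [(190,223),(190,178),(445,256)]:
  p=pt("top1",320+(u+.5)/6-.5,190+(v+.5)/6-.5,T[2,3]+.0107); print(p.round(4),(Ti@np.r_[p,1])[:3].round(4))
```

```text
[[ 1.392e-01  9.903e-01 -4.000e-04  5.260e-01]
 [ 9.903e-01 -1.392e-01  5.000e-04 -3.838e-01]
 [ 4.000e-04 -5.000e-04 -1.000e+00  1.578e-01]
 [ 0.000e+00  0.000e+00  0.000e+00  1.000e+00]]
[ 0.5477 -0.2262  0.1685] [ 0.159  -0.0004 -0.0106]
[ 0.5684 -0.2268  0.1685] [ 0.1614  0.0202 -0.0106]
[ 0.5318 -0.3429  0.1685] [ 0.0413  0.0001 -0.0107]
```

```bash
python3 -m handwheel '[[[-1,5,-0.8,-3,0,0,-0.5],[-1,11,-1.7,-6,0,0,-1],[-1,17,-2.6,-7,0,0,-1.5],[-1,23,-3.5,-7,0,0,-2],[-1,29,-4.4,-7,0,0,-2.5],[-1,35,-5.3,-7,0,0,-3],[-1,39,-6,-7,0,0,-3.5],[-1,40.4,-6.1,-7,0,0,-3.5],[-1,40.4,-6.1,-7,0,0,-3.5],[-1,40.4,-6.1,-7,0,0,-3.5]]]'
python3 - <<'E'
from h import *
shot("wrist","w3"); print(tool().round(4))
E
```

```text
time_s: 4.68
eef_pos: [0.5221, 0.0232, 0.2277]
eef_rot: [-0.0, 0.735, 0.678, -0.001]
wrist_force: [0.1, -0.0, -1.3]
opening: 0.266
grasp_force: 59.3
[[ 8.020e-02  9.968e-01 -8.000e-04  5.221e-01]
 [ 9.968e-01 -8.020e-02 -3.000e-04  2.310e-02]
 [-4.000e-04 -7.000e-04 -1.000e+00  2.278e-01]
 [ 0.000e+00  0.000e+00  0.000e+00  1.000e+00]]
```

View pics/w3.png

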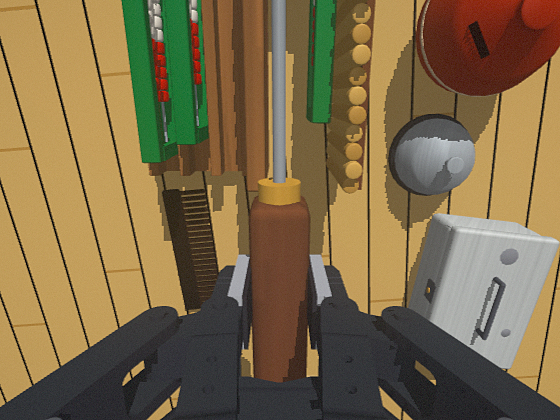

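The wrist view shows the rear board's top near end at (247-267,177) and the rack's near end at (308-330,123). The bamboo's near end is at (345-362,190), and the hook wire lies at column 279 between them.

Run:
```python
from h import *
T=tool(); Ti=np.linalg.inv(T)
for n,u,v,z in [("rb out",248,170,None),("rb in",266,174,.1),("rb in far",266,20,.1),("rackL near",308.5,122,.07),("rackR near",330,122,.07),("rackL far",311,5,.07),("rackR far",335,5,.07),("bam end",354,184,None),("bam inner",345,184,.112),("rack d",320,110,None),("rackd2",311,100,None)]:
  p=pt("w3",u,v,z); print(n,p.round(4),(Ti@np.r_[p,1])[:3].round(4))
```

```text
rb out [0.4988 0.0477 0.1008] [ 0.0228 -0.0251  0.127 ]
rb in [0.5126 0.0432 0.1   ] [ 0.0194 -0.011   0.1278]
rb in far [0.5226 0.1523 0.1   ] [ 0.129  -0.0098  0.1278]
rackL near [0.5507 0.0785 0.07  ] [0.0576 0.0241 0.1578]
rackR near [0.5687 0.0771 0.07  ] [0.0576 0.0422 0.1578]
rackL far [0.5574 0.1657 0.07  ] [0.1451 0.0238 0.1578]
rackR far [0.5758 0.1642 0.07  ] [0.1451 0.0422 0.1578]
bam end [0.5807 0.0312 0.1065] [0.0128 0.0578 0.1213]
bam inner [0.5727 0.0332 0.112 ] [0.0142 0.0497 0.1158]
rack d [0.5607 0.0875 0.0705] [0.0674 0.0334 0.1573]
rackd2 [0.5586 0.0954 0.013 ] [0.0751 0.0307 0.2148]
```

```bash
python3 -m handwheel '[[[-1,-5,-0.35,0,0,0,0],[-1,-7.5,-0.35,0,0,0,0],[-1,-7.5,-0.35,3,0,0,0],[-1,-7.5,-0.35,7,0,0,0],[-1,-7.5,-0.35,11,0,0,0],[-1,-7.5,-0.35,14,0,0,0],[-1,-7.5,-0.35,17,0,0,0],[-1,-7.5,-0.35,19.5,0,0,0],[-1,-7.5,-0.35,20.3,0,0,0],[-1,-7.5,-0.35,20.3,0,0,0]]]'
python3 - <<'E'
from h import *
print(tool().round(4)); print(status.get_obs()["wrist_force"])
shot("wrist","w4"); shot("scene","s4"); shot("top","t4")
f=cv2.imread("pics/t4.png"); a=f[190:290,165:325]; g=cv2.imread("pics/s4.png")[140:240,230:400]
cv2.imwrite("pics/c4.png",np.vstack([cv2.resize(a,(560,350)),cv2.resize(g,(560,329))])[:600])
E
```

```text
time_s: 5.98
eef_pos: [0.5126, -0.0508, 0.0252]
eef_rot: [-0.0, 0.735, 0.678, -0.0]
wrist_force: [0.3, -0.2, -0.3]
opening: 0.265
grasp_force: 59.3
[[ 7.960e-02  9.968e-01 -6.000e-04  5.126e-01]
 [ 9.968e-01 -7.960e-02  2.000e-04 -5.080e-02]
 [ 1.000e-04 -7.000e-04 -1.000e+00  2.520e-02]
 [ 0.000e+00  0.000e+00  0.000e+00  1.000e+00]]
[ 0.30562699 -0.16892594 -0.31126481]
```

View pics/c4.png

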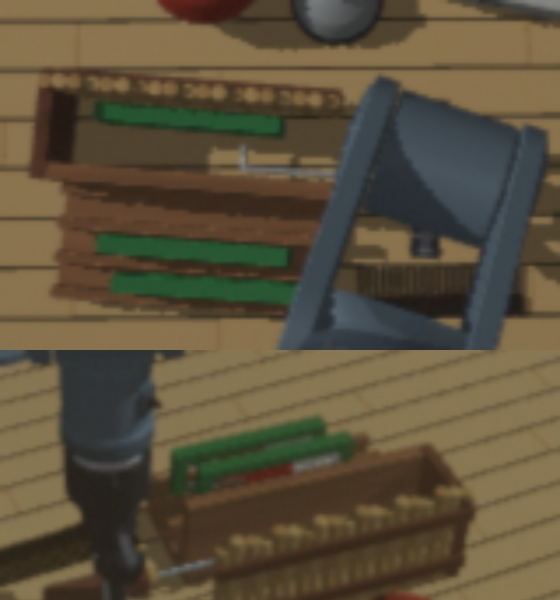

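The tip is inside the gap at crop (243,163), pointing up towards the rack, whose near end is at (283,127). Forces are zero. I'll check the tip offset from the rack end.

Run:
```python
from h import *
T=tool(); Ti=np.linalg.inv(T)
for n,u,v,z in [("bend",243,168,.036),("tip",243,148,.036),("rack near",283,127,.07),("rack far",97,110,.07)]:
  p=pt("t4",165+(u+.5)/3.5-.5,190+(v+.5)/3.5-.5,z); print(n,p.round(4),(Ti@np.r_[p,1])[:3].round(4))
```

```text
bend [0.5247 0.1091 0.036 ] [ 0.1601 -0.0017 -0.0096]
tip [0.5422 0.1091 0.036 ] [ 0.1615  0.0158 -0.0096]
rack near [0.5582 0.0718 0.07  ] [ 0.1255  0.0348 -0.0435]
rack far [0.5738 0.2308 0.07  ] [ 0.2853  0.0378 -0.0436]
```

```bash
python3 -m handwheel '[[[-1,0,0.6,0,0,0,0],[-1,0,1.2,0,0,0,0],[-1,0,1.7,0,0,0,0],[-1,0,1.7,0,0,0,0],[-1,-0.8,1.7,0,0,0,0],[-1,-1.6,1.7,0,0,0,0],[-1,-2.4,1.7,0,0,0,0],[-1,-3.2,1.7,0,0,0,0],[-1,-4,1.7,0,0,0,0],[-1,-4,1.7,0,0,0,0]]]'
python3 - <<'E'
from h import *
T=tool();Ti=np.linalg.inv(T);print(T.round(4)); 
shot("top","t5"); f=cv2.imread("pics/t5.png")[205:290,165:345]
h=cv2.cvtColor(f,cv2.COLOR_BGR2HSV); m=cv2.inRange(h,(50,100,30),(80,255,255)); n,l,s,c=cv2.connectedComponentsWithStats(m)
for i in range(1,n):
  if s[i,4]>40: 
    x,y,w,hh,_=s[i]; print(s[i],[pt("t5",165+a-.5,205+c[i,1],.07).round(3) for a in (x,x+w)])
E
```

```text
time_s: 7.38
eef_pos: [0.5266, -0.0921, 0.0254]
eef_rot: [0.0, 0.735, 0.678, -0.0]
wrist_force: [0.2, 0.3, -1.5]
opening: 0.271
grasp_force: 59.3
[[ 7.940e-02  9.968e-01  2.000e-04  5.266e-01]
 [ 9.968e-01 -7.940e-02 -2.000e-04 -9.210e-02]
 [-2.000e-04  2.000e-04 -1.000e+00  2.540e-02]
 [ 0.000e+00  0.000e+00  0.000e+00  1.000e+00]]
[ 35  16  53   8 282] [array([0.564, 0.209, 0.07 ]), array([0.563, 0.051, 0.07 ])]
[ 28  52  55   9 306] [array([0.455, 0.228, 0.07 ]), array([0.454, 0.066, 0.07 ])]
[ 32  63  55   9 339] [array([0.424, 0.216, 0.07 ]), array([0.422, 0.054, 0.07 ])]
```

The rack follows: its near end moved about 21 mm. I'll keep pulling.

```bash
python3 -m handwheel '[[[-1,-1,0,0,0,0,0],[-1,-2,0,0,0,0,0],[-1,-3,0,0,0,0,0],[-1,-4,0,0,0,0,0],[-1,-5,0,0,0,0,0],[-1,-6,0,0,0,0,0],[-1,-7,0,0,0,0,0],[-1,-8,0,0,0,0,0],[-1,-9,0,0,0,0,0],[-1,-10,0,0,0,0,0]]]'
python3 -m handwheel '[[[-1,-1,0,0,0,0,0],[-1,-2,0,0,0,0,0],[-1,-3,0,0,0,0,0],[-1,-4,0,0,0,0,0],[-1,-5,0,0,0,0,0],[-1,-6,0,0,0,0,0],[-1,-7,0,0,0,0,0],[-1,-8,0,0,0,0,0],[-1,-9,0,0,0,0,0],[-1,-9,0,0,0,0,0]]]'
python3 - <<'E'
from h import *
print(tool().round(4))
shot("top","t6"); f=cv2.imread("pics/t6.png")[190:290,165:385]
cv2.imwrite("pics/c6.png",cv2.resize(f,None,fx=3.6,fy=3.6,interpolation=cv2.INTER_CUBIC))
E
```

```text
time_s: 8.68
eef_pos: [0.5186, -0.1916, 0.0253]
eef_rot: [-0.0, 0.734, 0.679, 0.0]
wrist_force: [1.6, 1.0, -1.6]
opening: 0.263
grasp_force: 59.3
time_s: 9.93
eef_pos: [0.5117, -0.2818, 0.0254]
eef_rot: [0.0, 0.735, 0.678, -0.0]
wrist_force: [0.4, 0.6, -1.7]
opening: 0.268
grasp_force: 59.3
[[ 7.940e-02  9.968e-01  4.000e-04  5.117e-01]
 [ 9.968e-01 -7.940e-02 -6.000e-04 -2.818e-01]
 [-6.000e-04  4.000e-04 -1.000e+00  2.540e-02]
 [ 0.000e+00  0.000e+00  0.000e+00  1.000e+00]]
```

View pics/c6.png

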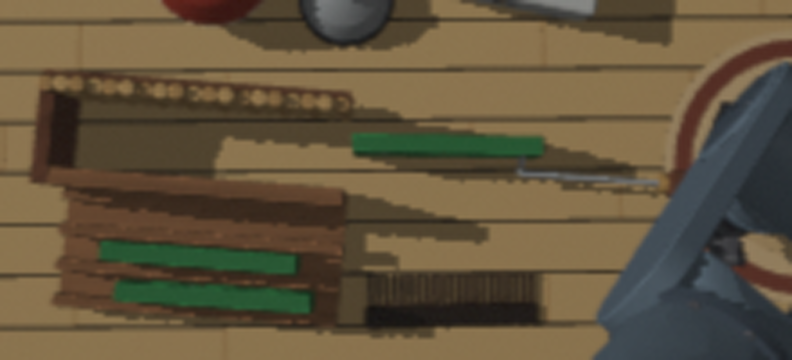

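The rack stands upright with its far end (352,143) right at the mouth line. I'll pull another 3.5 cm, relieve the contact, withdraw the tip sideways and lift.

```bash
python3 -m handwheel '[[[-1,-1,0,0,0,0,0],[-1,-2,0,0,0,0,0],[-1,-3,0,0,0,0,0],[-1,-3.5,0,0,0,0,0],[-1,-3.5,0,0,0,0,0],[-1,-2.9,0,0,0,0,0],[-1,-2.9,-0.8,0,0,0,0],[-1,-2.9,-1.8,0,0,0,0],[-1,-2.9,-3.2,0,0,0,0],[-1,-2.9,-3.2,0,0,0,0]]]'
python3 - <<'E'
from h import *
print(tool().round(4))
shot("top","t7"); f=cv2.imread("pics/t7.png")[190:290,165:385]
h=cv2.cvtColor(f,cv2.COLOR_BGR2HSV); m=cv2.inRange(h,(50,100,30),(80,255,255)); n,l,s,c=cv2.connectedComponentsWithStats(m)
for i in range(1,n):
  if s[i,4]>40: 
    x,y,w,hh,_=s[i]; print(s[i],[pt("t7",165+a-.5,190+c[i,1],.07).round(3) for a in (x,x+w)])
E
```

```text
time_s: 11.22
eef_pos: [0.476, -0.3068, 0.0251]
eef_rot: [-0.001, 0.735, 0.678, -0.0]
wrist_force: [-0.0, 0.1, -0.7]
opening: 0.268
grasp_force: 59.3
[[ 7.950e-02  9.968e-01 -9.000e-04  4.760e-01]
 [ 9.968e-01 -7.950e-02  8.000e-04 -3.068e-01]
 [ 7.000e-04 -1.000e-03 -1.000e+00  2.510e-02]
 [ 0.000e+00  0.000e+00  0.000e+00  1.000e+00]]
[109  38  53   6 284] [array([ 0.543, -0.012,  0.07 ]), array([ 0.542, -0.17 ,  0.07 ])]
[ 28  67  55   9 305] [array([0.455, 0.228, 0.07 ]), array([0.454, 0.066, 0.07 ])]
[ 32  78  55   9 336] [array([0.424, 0.216, 0.07 ]), array([0.423, 0.054, 0.07 ])]
```

```bash
python3 -m handwheel '[[[-1,-4,0,-2,0,0,0],[-1,-8,1,-3,0,0,0],[-1,-8,3.5,-3,0,0,0],[-1,-8,5.5,-2,0,0,0],[-1,-8,5.6,0,0,0,0],[-1,-8,5.6,1.2,0,0,0],[-1,-8,5.6,1.5,0,0,0],[-1,-8,5.6,1.5,0,0,0]]]'
python3 -m handwheel '[[[-0.2,0,0,0,0,0,0],[0.3,0,0,0,0,0,0],[1,0,0,0,0,0,0],[1,0,0,0,0,0,0],[1,0,0,-1,0,0,0],[1,0,0,-4,0,0,0],[1,0,0,-9,0,0,0],[1,0,0,-15,0,0,0],[1,0,0,-21,0,0,0],[1,0,0,-21,0,0,0]]]'
python3 - <<'E'
from h import *
print(tool().round(4)); shot("scene","s8"); shot("wrist","w8")
a=cv2.imread("pics/s8.png")[120:340,60:420]; b=cv2.imread("pics/w8.png")
cv2.imwrite("pics/c8.png",np.hstack([cv2.resize(a,(450,275)),cv2.resize(b,(340,275))]))
E
```

```text
time_s: 12.28
eef_pos: [0.5261, -0.3909, 0.0098]
eef_rot: [-0.001, 0.734, 0.679, -0.0]
wrist_force: [-0.3, -0.5, -1.8]
opening: 0.267
grasp_force: 59.3
time_s: 13.52
eef_pos: [0.5297, -0.3939, 0.2287]
eef_rot: [0.007, 0.734, 0.679, 0.0]
wrist_force: [0.3, -0.9, 0.6]
opening: 1.001
grasp_force: 0.0
[[ 0.0782  0.9969  0.0092  0.5297]
 [ 0.9969 -0.0782 -0.0098 -0.3939]
 [-0.0091  0.01   -0.9999  0.2287]
 [ 0.      0.      0.      1.    ]]
```

View pics/c8.png

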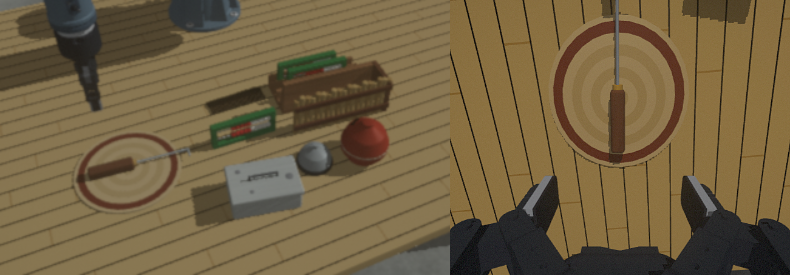

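The hook lies flat on the mat, and the rack stands clear of the mouth on the open shelf. The other goods are in place and the arm is well above everything, so I'm handing in.

```bash
python3 -c "
from bench import ctrl; print(ctrl.hand_in())"
```

```text
the job is handed in; nothing more can be done
None
```

I drew the rack out of the gap with the hook and left it standing on the clear shelf about 3 cm past the mouth, laid the hook back on the mat, and handed the job in at about 13.5 s; no verdict was returned.

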